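# Set the microscope lamp's attenuator to the third click

### The job

Set the lamp attenuator (the grey box with the orange lever in its top) to its third step: push the lever all the way back to its closed stop, at the end with the red mark, then push it the other way through three clicks and leave it resting in the third click, without ever running past that one. Only push the lever, never pinch it, and do not move the loose things standing around.

Things in the scene. Friction and masses are not known exactly. Their poses are not given: they have to be found in the camera images.
- attenuator: Fixed grey box 110 x 190 x 60 mm (x, y, z), black top plate. Origin: centre of its underside on the table; z up, x away from the robot, y to the robot's left along the lever's travel (yaw up to 0.5 rad either way). Marks in the top beside the lever's slot: a short red one at y = -40 mm (closed), white ones at y = -24, -8, 8, 24, 40 mm (clicks 1 to 5). A light port sticks out 17 mm at the far side.
- lever (a joint): Lever travel in m along the box's +y: 0 = closed stop (red mark), clicks at 0.016, 0.032, 0.048, 0.064, 0.080 (end). A sprung roller draws it into the nearest seat, crests lie half-way. Leaving a seat takes about 5 N; past the crest it jumps ahead by itself into the next seat and the force falls away. It stays where it seats. Starts at or between clicks 1 and 2.
- lever_top (a point): Centre of the top of the orange lever's thumb tab, 95 mm above the table. The upright tab is 34 mm wide along the box's x, 13 mm thick along its travel (y), and reaches from 62 to 95 mm above the table, in the middle of the box's x. Black ribbed pads cover its two pushing faces.
- oil_bottle: Loose brown dropper bottle with black cap, 30 mm across, 91 mm high, stands behind the box. Origin at the centre of its underside.
- beaker: Loose clear beaker, 47 mm across, 56 mm high, stands behind the box. Origin at the centre of its underside.
- petri_dish: Loose clear round dish, 59 mm across, 14 mm high, to the right of the box. Origin at the centre of its underside.
- marker: Loose black and blue marker pen, 131 mm long, 16 mm high, lies in front of the box. Origin at the centre of its underside.
- timer: Loose white timer with three buttons, 62 x 62 x 20 mm, in front of the box to the left. Origin at the centre of its underside.

How it is judged:
By the outcome, as a careful person would: the job done as asked, in the order asked, and still so for the second after the job is handed in, with the robot touching nothing.
It also fails if it takes over 53 s, if anything falls off the work surface, if the arm or the gripper's body presses on something with over 40 N, if the wrist force passes 120 N, or if a joint passes its speed limit or range.

### The arm

A 6-joint arm with a two-finger parallel gripper is mounted at the origin on a cart in front of the work surface, level with it; the furniture and walls round the work are solid. World frame = base frame: x ahead of the robot, y to its left, z up, the work surface at z = 0. Lengths are in m, angles in degrees, forces in N, time in s.
With the tool pointing down it reaches from about 0.4 to 0.825 m from the base axis. Payload 7 kg.
Tool frame: the origin (TCP) lies on the centre line of the jaws, within the pads' length; the fingertips stand 14 mm ahead of it and the grasp point (between the pads) lies 5 mm behind it; z points along the fingers, y is the line along which they close (so a half turn about z gives the same grasp; the last joint's range is limited). The gripper opens to 88 mm and grips with 3 to 60 N. Pads are 19 mm wide; open, the fingers measure 130 mm over their backs; the gripper's body (78 mm by 193 mm) begins 47 mm behind the grasp point.
Start: joints at [79.761, 20.546, 0.682, 0, -70.136, -16.507], TCP at [0.304, 0.603, 0.241] pointing down, gripper open.
Joint ranges: [-176.03, 176.03], [-82.01, 121.73], [-58.28, 71.71], [-173.87, 95.51], [-174.79, -0.11], [-173.66, 173.66]. Speed limits (degrees/s): [136.94, 136.94, 172.46, 180, 180, 180].

### API

Orientations are given as [roll, pitch, yaw] about the fixed x, y, z axes, in that order (R = Rz(yaw) Ry(pitch) Rx(roll)).
In Python, from plant import r gives the robot as it stands.
- The arm moves only by the tool send_rows, never from a script. Its argument "steps" is a list of rows, each an object with "dp": the shift along the tool's x, y, z in mm, a list of three; "roll": the turn about the tool's z in rad; "jaw": the opening in per cent of the stroke, from 0 (shut) to 100 (fully open). In form: [{"dp": [tx, ty, tz], "roll": roll, "jaw": jaw}, ...]. A call has 1 to 5 rows; each row is the pose to reach, as a shift and turn from the pose commanded when the call began, along the tool's axes at that moment; what a row does not reach only later rows make up. A row lasts 1/8 s, in which the tool goes at most 62.5 mm and 10.7 degrees, less where a joint would pass 70% of its speed; a pose out of reach is approached as far as the arm can. A call with a gripper value outside its range is refused whole. The fingers move at their own pace and stop on an object; "newtons" is the grip in N (left out, the last holds). Time passes only in rows, so rows that repeat a pose let the fingers close. It gives the time, the measured TCP pose, the force, the opening and the grip force at its end, in the units of the state.
- r.get_state(): the state, without advancing time (a new reading comes with each control period).
- r.capture(name): name is "scene" or "top" or "wrist"; returns a dict with "image" (384x512x3 uint8, blue, green, red), "K" (3x3 intrinsics, pixels), "rvec" (rotation vector, rad) and "tvec" (3), from world to camera coordinates, as OpenCV has them. Camera axes: x right, y down, z forward; pixel columns grow to the right and rows downward; lengths in m; the calibration is good to about 2 mm. The wrist camera is an equidistant fisheye: a pixel r from the principal point sees the ray r / f radians off the axis. A picture is of the moment at which its call begins. There is no depth.
- r.close_job(): hands the job in; it is judged then, once.
The state is a dict: "time_s": time; "joints": joint angles; "qd": joint speeds; "joint_torque": joint torques, N m; "tcp_pos": TCP position; "eef_rot": TCP orientation; "contact_force": force on the tool from outside, world axes, zero at the start; "moment": the same for the moment, N m; "gripper_width": finger opening in m; "gripper_force": force on a finger pad.
Only numpy, scipy, OpenCV 4.12 (cv2) and the standard library are available. Lean on these libraries where they do the work, as an engineer would, in place of code of your own. Each camera call takes 0.05 s, during which the arm holds its last target. There are 200 camera calls.

## Working session

There is one attempt and no reset: what is moved stays moved. The work goes in short steps, Python scripts to look and compute and a tool call to move; the robot and the scene stay as the last step left them, time stands still between calls to the robot, and variables do not carry over. Pictures are saved under pics/ and viewed, at most 10 in all, crops included, and the job is handed in when it is done.

Besides the shell and the picture viewer there is one more tool, called after "Emit:" as name(argument=value, ...) on one line, values as JSON. send_rows: Moves the arm, as the interface text tells. Its arguments: {"type":"object","properties":{"steps":{"type":"array","items":{"type":"object","properties":{"dp":{"type":"array","items":{"type":"number"}},"roll":{"type":"number"},"jaw":{"type":"number"}}}},"newtons":{"type":"number"}},"required":["steps"]}

```bash
mkdir -p pics; python3 - <<'E'
from plant import r
import cv2,numpy as np
a=r.capture("top");b=r.capture("scene")
for n,c in(("top",a),("scene",b)):
    cv2.imwrite(f"pics/{n}0.png",c["image"]); np.savez(f"{n}0.npz",**c)
    R=cv2.Rodrigues(np.array(c["rvec"]))[0]; print(n,-R.T@np.ravel(c["tvec"]),R[2],np.array(c["K"])[0,0])
s=r.get_state();print(s)
E
```

```text
top [ 0.45789525 -0.36386413  0.9592789 ] [ 0.07170236  0.01185056 -0.99735567] 481.238080557833
scene [ 0.13619575 -0.41037216  0.85472333] [ 0.43404709  0.02602861 -0.9005141 ] 414.0612449802453
{'time_s': 0.1, 'joints': array([ 7.97599962e+01,  2.05873072e+01,  6.40013175e-01, -1.70502573e-02,
       -7.01351263e+01, -1.65074135e+01]), 'qd': array([ 0.0319639 , -0.10204833,  0.04188269,  0.06216741,  0.02939358,
        0.04462165]), 'joint_torque': array([-1.00160381e-03, -5.84161270e+01,  2.93750703e+01,  7.01549783e+00,
        1.01423910e-02, -4.85860551e-05]), 'tcp_pos': array([0.30362525, 0.60240648, 0.2397263 ]), 'eef_rot': array([ 1.79916422e+02, -8.05232420e-03, -2.67532166e+01]), 'contact_force': array([0.72643927, 0.85069985, 0.19653075]), 'moment': array([-0.029827  ,  0.02115122, -0.04425503]), 'gripper_force': 0.0, 'gripper_width': 0.08783117295647869}
```

View pics/top0.png

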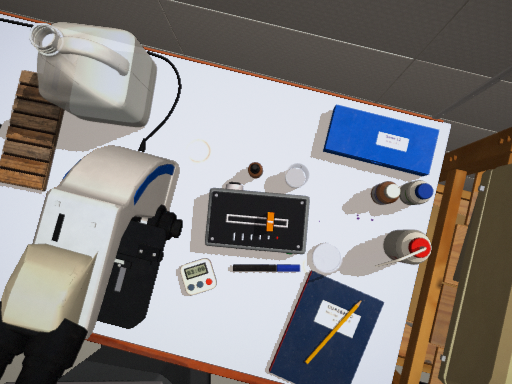

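View pics/scene0.png

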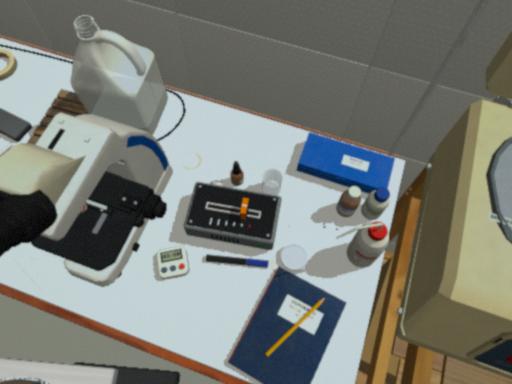

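The top view shows the box centred near (257,221) with the orange lever at about (270,221), the red mark near (278,237) and white marks to its left. Bottle (255,170), beaker (297,176), dish (326,258), marker (265,268) and timer (198,277) all stand around it. Next I measure the lever and marks.

```bash
cat > h.py <<'E'
import cv2,numpy as np
def ray(c,px,z):
    R=cv2.Rodrigues(np.array(c["rvec"]))[0];C=-R.T@np.ravel(c["tvec"])
    d=R.T@np.linalg.inv(c["K"])@np.array([px[0],px[1],1.]);return C+d*(z-C[2])/d[2]
def blobs(m,amin):
    n,l,s,ce=cv2.connectedComponentsWithStats(m.astype(np.uint8));return [(ce[i],s[i]) for i in range(1,n) if s[i][4]>=amin]
def orange(im):
    h=cv2.cvtColor(im,cv2.COLOR_BGR2HSV);return (h[...,0]>8)&(h[...,0]<22)&(h[...,1]>170)&(h[...,2]>150)
E
python3 - <<'E'
from h import *
for n,(x0,x1,y0,y1) in(("top",(195,345,150,300)),("scene",(150,310,150,280))):
    c=dict(np.load(n+"0.npz"));im=c["image"]
    cr=im[y0:y1,x0:x1];h=cv2.cvtColor(cr,cv2.COLOR_BGR2HSV)
    for nm,m,z,a in(("or",orange(cr),.095,10),("red",((h[...,0]<8)|(h[...,0]>172))&(h[...,1]>130)&(h[...,2]>90),.06,2)):
        for ce,s in blobs(m,a): print(n,nm,ce+[x0,y0],s,ray(c,ce+[x0,y0],z).round(4))
    k=(cr.max(2)<100).astype(np.uint8)
    cs,_=cv2.findContours(cv2.morphologyEx(k,cv2.MORPH_CLOSE,np.ones((5,5))),0,2)
    q=max(cs,key=cv2.contourArea);rc=cv2.minAreaRect(q);P=[ray(c,p+np.array([x0,y0]),.06) for p in cv2.boxPoints(rc)]
    print(n,np.round(P,4),np.mean(P,0),[np.linalg.norm(P[i]-P[i-1]).round(4) for i in range(4)])
c=dict(np.load("top0.npz"));cv2.imwrite("pics/crop1.png",cv2.resize(c["image"][155:305,180:360],None,fx=4,fy=4,interpolation=2))
E
```

```text
top or [270.38888889 216.12962963] [72 62  7  9 54] [ 0.4757 -0.3783  0.095 ]
top or [269.52 226.34] [72 72  7  9 50] [ 0.4574 -0.3765  0.095 ]
top red [276.6 237.2] [81 86  2  3  5] [ 0.4371 -0.3899  0.06  ]
top red [310.5 272.5] [115 121   2   4   4] [ 0.3715 -0.4517  0.06  ]
top red [208.36666667 281.36666667] [ 11 129   6   6  30] [ 0.357  -0.2625  0.06  ]
top red [307.5 279.5] [112 128   2   4   4] [ 0.3587 -0.4459  0.06  ]
top red [304.83333333 286.5       ] [109 134   3   6   6] [ 0.346  -0.4407  0.06  ]
top red [302.33333333 292.        ] [107 141   2   3   3] [ 0.336 -0.436  0.06 ]
top red [300.2 297. ] [104 145   3   5   5] [ 0.327  -0.4319  0.06  ]
top [[ 0.4242 -0.2548  0.06  ]
 [ 0.539  -0.2665  0.06  ]
 [ 0.5185 -0.4514  0.06  ]
 [ 0.4044 -0.4381  0.06  ]] [ 0.47153339 -0.35270114  0.06      ] [np.float64(0.1844), np.float64(0.1154), np.float64(0.1861), np.float64(0.1149)]
scene or [244.8125 200.8125] [92 48  6  7 32] [ 0.4743 -0.3776  0.095 ]
scene or [243.27272727 209.36363636] [91 57  6  6 33] [ 0.4554 -0.3763  0.095 ]
scene red [249.  225.5] [99 75  1  2  2] [ 0.4356 -0.3897  0.06  ]
scene red [181.05263158 265.94736842] [ 29 114   5   5  19] [ 0.3401 -0.2649  0.06  ]
scene [[ 0.4061 -0.2572  0.06  ]
 [ 0.5914 -0.2602  0.06  ]
 [ 0.5683 -0.4584  0.06  ]
 [ 0.3878 -0.4383  0.06  ]] [ 0.48839988 -0.35352902  0.06      ] [np.float64(0.1821), np.float64(0.1853), np.float64(0.1996), np.float64(0.1816)]
```

View pics/crop1.png

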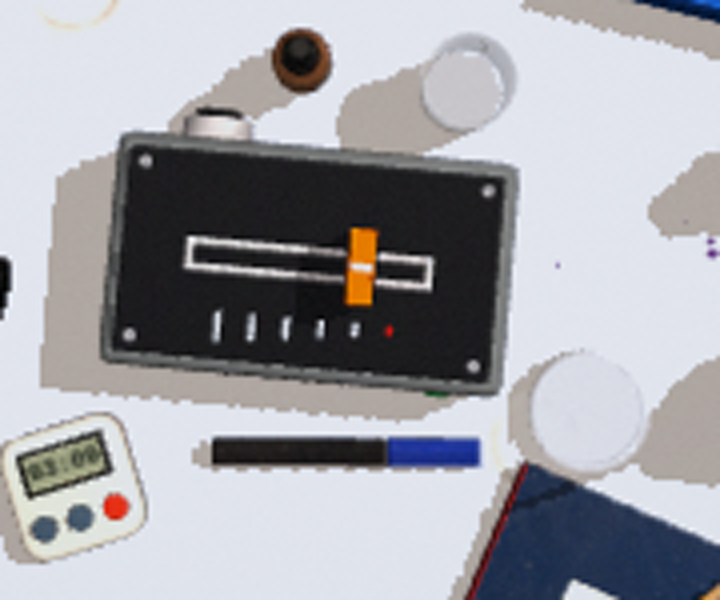

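The crop shows the lever top at crop (361,267), next to the first white mark, with the white marks at crop x 217 to 355 and the red one at (389,331). A large white instrument stands between the arm and the box, so I need its height before planning a route.

```bash
python3 - <<'E'
from h import *
from plant import r
c=dict(np.load("top0.npz"))
f=lambda x,y,z:ray(c,(180+x/4,155+y/4),z)
print("red",f(389,331,.06),"w1",f(355,328,.06),"w5",f(217,326,.06))
print("slot",[f(*p,.06).round(4) for p in((188,236),(432,258),(430,291),(187,267))])
print("ctr",f(309,263.5,.06), "lever",f(361,267,.095))
a=cv2.imread("pics/top0.png")[84:384,:200];b=cv2.imread("pics/scene0.png")[0:300,:200]
w=r.capture("wrist");cv2.imwrite("pics/w.png",w["image"])
cv2.imwrite("pics/ms.png",cv2.resize(np.hstack([a,b]),None,fx=2,fy=2))
E
```

```text
red [ 0.43610423 -0.39111094  0.06      ] w1 [ 0.43765896 -0.37532474  0.06      ] w5 [ 0.43925989 -0.31110774  0.06      ]
slot [array([ 0.4813, -0.2979,  0.06  ]), array([ 0.4698, -0.4116,  0.06  ]), array([ 0.4544, -0.4104,  0.06  ]), array([ 0.4668, -0.2973,  0.06  ])]
ctr [ 0.46783676 -0.35425633  0.06      ] lever [ 0.46563053 -0.37790921  0.095     ]
```

View pics/ms.png

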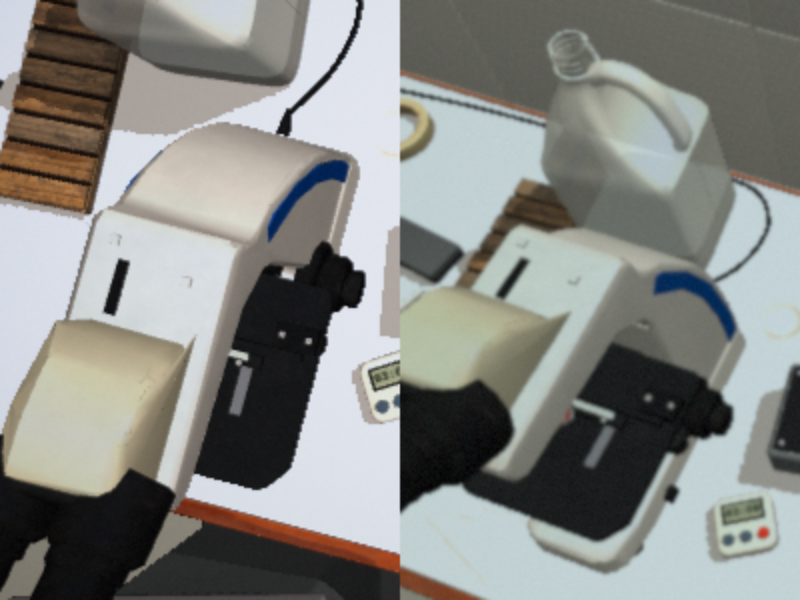

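View pics/w.png

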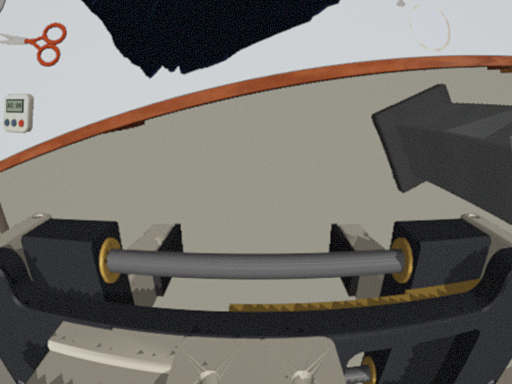

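The picture is a tall microscope with its eyepieces toward the robot, and a large jug behind it. The wrist view shows only the gripper, the table edge, a timer and scissors. I triangulate the microscope's and jug's top points from the two views.

```bash
python3 - <<'E'
from h import *
a=dict(np.load("top0.npz"));b=dict(np.load("scene0.npz"))
P=[c["K"]@np.hstack([cv2.Rodrigues(np.array(c["rvec"]))[0],np.array(c["tvec"]).reshape(3,1)]) for c in(a,b)]
for n,p,q in(("slit",(62.5,215),(64,131)),("screw",(57.5,204),(61,121.5)),("screw2",(93,225),(87,140)),("cornR",(117.5,206.5),(112.5,132.5)),("prismR",(95,256.5),(82.5,160)),("eyeR",(87.5,329),(55,200)),("blueR",(173,165),(167,166)),("spout",(47,39),(86,22)),("timer",(208.4,281.4),(181,266)),("knob",(182,228),(166,209))):
    X=cv2.triangulatePoints(*P,np.array(p,float).reshape(2,1),np.array(q,float).reshape(2,1));print(n,(X[:3]/X[3]).ravel().round(3))
E
```

```text
slit [ 0.476 -0.091  0.303]
screw [ 0.491 -0.084  0.306]
screw2 [ 0.462 -0.133  0.305]
cornR [ 0.487 -0.163  0.291]
prismR [ 0.42  -0.141  0.317]
eyeR [ 0.334 -0.147  0.363]
blueR [ 0.58  -0.188  0.017]
spout [ 0.731 -0.054  0.284]
timer [ 0.352 -0.257  0.014]
knob [ 0.456 -0.214  0.061]
```

Microscope tops out near z 0.32, with eyepieces at about 0.38 around x 0.33, y -0.1 to -0.15. I will raise the TCP to about z 0.42, turn to the box yaw of about -6.1° and arc over at x of 0.55 or more.

Emit:
send_rows(steps=[{"dp":[0,0,-40],"roll":-0.08,"jaw":50},{"dp":[0,0,-80],"roll":-0.16,"jaw":50},{"dp":[0,0,-120],"roll":-0.24,"jaw":50},{"dp":[0,0,-160],"roll":-0.32,"jaw":50},{"dp":[0,0,-185],"roll":-0.36,"jaw":50}])

```text
time_s: 0.78
tcp_pos: [0.3039, 0.6028, 0.4277]
eef_rot: [-179.9, -0.0, -6.0]
contact_force: [0.2, -0.3, -0.2]
gripper_width: 0.0459
gripper_force: 0.0
```

Emit:
send_rows(steps=[{"dp":[40,40,0],"roll":0,"jaw":50},{"dp":[85,80,0],"roll":0,"jaw":50},{"dp":[130,120,0],"roll":0,"jaw":50},{"dp":[175,160,0],"roll":0,"jaw":50},{"dp":[215,205,0],"roll":0,"jaw":50}])

```text
time_s: 1.4
tcp_pos: [0.4967, 0.3745, 0.425]
eef_rot: [180.0, 0.0, -6.1]
contact_force: [1.1, -0.6, 0.2]
gripper_width: 0.0438
gripper_force: 0.0
```

Emit:
send_rows(steps=[{"dp":[25,50,0],"roll":0,"jaw":50},{"dp":[45,105,0],"roll":0,"jaw":50},{"dp":[60,160,0],"roll":0,"jaw":50},{"dp":[70,220,0],"roll":0,"jaw":50},{"dp":[80,280,0],"roll":0,"jaw":50}])

```text
time_s: 2.02
tcp_pos: [0.5451, 0.0871, 0.4254]
eef_rot: [180.0, 0.0, -6.1]
contact_force: [1.0, -0.8, -0.5]
gripper_width: 0.0437
gripper_force: 0.0
```

Emit:
send_rows(steps=[{"dp":[5,60,0],"roll":0,"jaw":50},{"dp":[5,120,0],"roll":0,"jaw":50},{"dp":[5,180,0],"roll":0,"jaw":50},{"dp":[0,240,0],"roll":0,"jaw":50},{"dp":[-5,300,0],"roll":0,"jaw":50}])

```text
time_s: 2.65
tcp_pos: [0.5077, -0.2104, 0.4255]
eef_rot: [-180.0, 0.0, -6.1]
contact_force: [0.9, 0.1, -0.6]
gripper_width: 0.0439
gripper_force: 0.0
```

Emit:
send_rows(steps=[{"dp":[-5,60,0],"roll":0,"jaw":50},{"dp":[-15,110,0],"roll":0,"jaw":50},{"dp":[-25,150,0],"roll":0,"jaw":50},{"dp":[-25,150,0],"roll":0,"jaw":50}])

```text
time_s: 3.15
tcp_pos: [0.4663, -0.3574, 0.4248]
eef_rot: [-180.0, 0.1, -6.3]
contact_force: [1.0, -0.7, -0.4]
gripper_width: 0.0439
gripper_force: 0.0
```

Emit:
send_rows(steps=[{"dp":[1,20,50],"roll":0,"jaw":50},{"dp":[1,20,110],"roll":0,"jaw":50},{"dp":[1,20,170],"roll":0,"jaw":50},{"dp":[1,20,230],"roll":0,"jaw":50},{"dp":[1,20,280],"roll":0,"jaw":50}])

```text
time_s: 3.78
tcp_pos: [0.466, -0.3741, 0.1433]
eef_rot: [-180.0, 0.1, -6.1]
contact_force: [0.9, -1.2, -0.3]
gripper_width: 0.0436
gripper_force: 0.0
```

Emit:
send_rows(steps=[{"dp":[0,0,0],"roll":0,"jaw":50},{"dp":[0,0,0],"roll":0,"jaw":50}])

```text
time_s: 4.03
tcp_pos: [0.4678, -0.3755, 0.1476]
eef_rot: [179.9, -0.1, -6.1]
contact_force: [-0.1, -0.1, 0.9]
gripper_width: 0.0436
gripper_force: 0.0
```

```bash
python3 - <<'E'
from plant import r
from h import *
c=r.capture("wrist");cv2.imwrite("pics/w1.png",c["image"])
im=c["image"];K=np.array(c["K"]);R=cv2.Rodrigues(np.array(c["rvec"]))[0];C=-R.T@np.ravel(c["tvec"])
print(C,r.get_state()["tcp_pos"],r.get_state()["contact_force"])
for ce,s in blobs(orange(im),30):
    v=(ce-K[:2,2])/K[0,0];t=np.hypot(*v);d=R.T@np.r_[v/t*np.sin(t),np.cos(t)];print(ce,s,C+d*(.095-C[2])/d[2])
E
```

```text
[ 0.54130397 -0.3829061   0.29235743] [ 0.46813153 -0.37572079  0.14826022] [ 0.40538116 -0.06694751 -0.33509831]
[258.24857143 206.1       ] [250 196  17  23 350] [ 0.47561379 -0.37829426  0.095     ]
[258.52688172 231.77060932] [251 222  16  19 279] [ 0.45614695 -0.37650261  0.095     ]
```

View pics/w1.png

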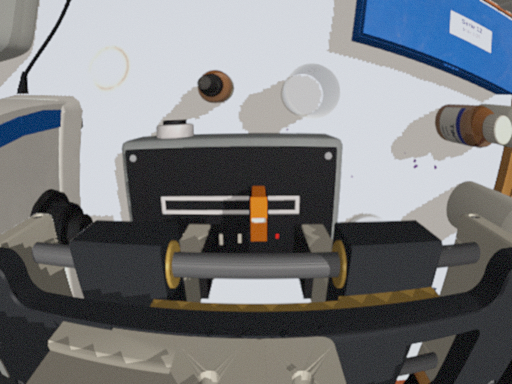

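The wrist view shows the lever tab at about (258,213) centred between the fingers at x of about 195 and 315, at (0.466, -0.377). That agrees with the top view. I lower the fingers around it.

Emit:
send_rows(steps=[{"dp":[-2,2,25],"roll":0,"jaw":50},{"dp":[-2,2,50],"roll":0,"jaw":50},{"dp":[-2,2,64],"roll":0,"jaw":50},{"dp":[-2,2,64],"roll":0,"jaw":50}])

```text
time_s: 4.58
tcp_pos: [0.4646, -0.377, 0.0821]
eef_rot: [180.0, -0.0, -6.1]
contact_force: [0.5, -0.8, 0.1]
gripper_width: 0.0441
gripper_force: 0.0
```

Emit:
send_rows(steps=[{"dp":[0,6,0],"roll":0,"jaw":50},{"dp":[0,12,0],"roll":0,"jaw":50},{"dp":[0,16,0],"roll":0,"jaw":50},{"dp":[0,20,0],"roll":0,"jaw":50},{"dp":[0,23,0],"roll":0,"jaw":50}])

```text
time_s: 5.2
tcp_pos: [0.4621, -0.4, 0.0819]
eef_rot: [180.0, -0.0, -6.1]
contact_force: [0.7, 1.9, 1.5]
gripper_width: 0.0437
gripper_force: 0.8
```

Emit:
send_rows(steps=[{"dp":[0,2,0],"roll":0,"jaw":50},{"dp":[0,4,0],"roll":0,"jaw":50},{"dp":[0,6,0],"roll":0,"jaw":50}])

```text
time_s: 5.58
tcp_pos: [0.461, -0.406, 0.0814]
eef_rot: [180.0, 0.0, -6.1]
contact_force: [0.4, -0.8, -0.3]
gripper_width: 0.0442
gripper_force: 0.0
```

Emit:
send_rows(steps=[{"dp":[0,1,0],"roll":0,"jaw":50},{"dp":[0,2,0],"roll":0,"jaw":50},{"dp":[0,2,0],"roll":0,"jaw":50}])

```text
time_s: 5.95
tcp_pos: [0.461, -0.4078, 0.0815]
eef_rot: [180.0, 0.0, -6.1]
contact_force: [0.2, -1.1, -0.4]
gripper_width: 0.0436
gripper_force: 0.0
```

Emit:
send_rows(steps=[{"dp":[0,1,0],"roll":0,"jaw":50},{"dp":[0,2,0],"roll":0,"jaw":50},{"dp":[0,2,0],"roll":0,"jaw":50}])

```text
time_s: 6.32
tcp_pos: [0.4608, -0.4086, 0.0815]
eef_rot: [-179.9, 0.0, -6.1]
contact_force: [0.7, 7.2, 2.2]
gripper_width: 0.044
gripper_force: 3.5
```

Emit:
send_rows(steps=[{"dp":[0,1,0],"roll":0,"jaw":50},{"dp":[0,2,0],"roll":0,"jaw":50},{"dp":[0,2,0],"roll":0,"jaw":50}])

```text
time_s: 6.7
tcp_pos: [0.4608, -0.4088, 0.0815]
eef_rot: [-179.8, 0.0, -6.1]
contact_force: [2.5, 16.2, 6.6]
gripper_width: 0.0442
gripper_force: 8.5
```

```bash
python3 - <<'E'
from plant import r
from h import *
s=r.get_state();print(s["tcp_pos"],s["contact_force"],s["gripper_width"])
c=r.capture("wrist");cv2.imwrite("pics/w2.png",c["image"]);c=r.capture("top");cv2.imwrite("pics/t2.png",c["image"])
E
```

```text
[ 0.46076771 -0.40882627  0.08146178] [ 2.49009752 16.16507675  6.60018657] 0.04417402321093834
```

View pics/w2.png

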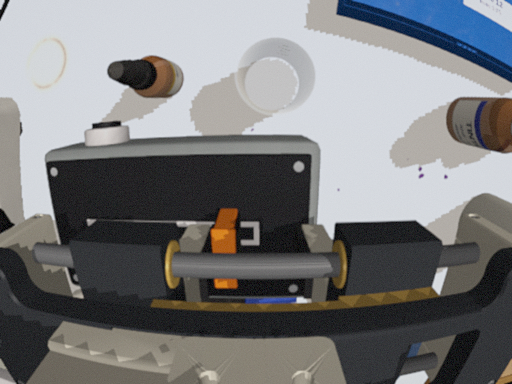

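The lever stands at the closed end of the slot, its tab at about (225,250) against the left finger, and 16 N with no further travel confirms the stop. Next I push the other way: contact after about 31 mm of travel, crests near 39, 55 and 71 mm.

Emit:
send_rows(steps=[{"dp":[0,-8,0],"roll":0,"jaw":50},{"dp":[0,-16,0],"roll":0,"jaw":50},{"dp":[0,-24,0],"roll":0,"jaw":50},{"dp":[0,-31,0],"roll":0,"jaw":50},{"dp":[0,-31,0],"roll":0,"jaw":50}])

```text
time_s: 7.42
tcp_pos: [0.4639, -0.3805, 0.0816]
eef_rot: [180.0, -0.0, -6.1]
contact_force: [-0.0, -0.5, -0.3]
gripper_width: 0.0437
gripper_force: 0.0
```

Emit:
send_rows(steps=[{"dp":[0,-2,0],"roll":0,"jaw":50},{"dp":[0,-4,0],"roll":0,"jaw":50},{"dp":[0,-6,0],"roll":0,"jaw":50}])

```text
time_s: 7.8
tcp_pos: [0.4644, -0.3759, 0.0816]
eef_rot: [179.9, -0.0, -6.1]
contact_force: [-1.2, -6.6, -1.2]
gripper_width: 0.0437
gripper_force: 3.0
```

Emit:
send_rows(steps=[{"dp":[0,-2,0],"roll":0,"jaw":50},{"dp":[0,-4,0],"roll":0,"jaw":50},{"dp":[0,-4,0],"roll":0,"jaw":50}])

```text
time_s: 8.18
tcp_pos: [0.4649, -0.3709, 0.0816]
eef_rot: [-180.0, 0.0, -6.1]
contact_force: [-0.2, -0.7, -0.1]
gripper_width: 0.0437
gripper_force: 0.8
```

Emit:
send_rows(steps=[{"dp":[0,-2,0],"roll":0,"jaw":50},{"dp":[0,-4,0],"roll":0,"jaw":50},{"dp":[0,-4,0],"roll":0,"jaw":50}])

```text
time_s: 8.55
tcp_pos: [0.4654, -0.3666, 0.0816]
eef_rot: [-180.0, 0.0, -6.1]
contact_force: [-0.6, 0.2, 0.1]
gripper_width: 0.0442
gripper_force: 0.0
```

Emit:
send_rows(steps=[{"dp":[0,-2,0],"roll":0,"jaw":50},{"dp":[0,-4,0],"roll":0,"jaw":50},{"dp":[0,-5,0],"roll":0,"jaw":50}])

```text
time_s: 8.93
tcp_pos: [0.4659, -0.3619, 0.0816]
eef_rot: [180.0, -0.0, -6.1]
contact_force: [0.3, -1.0, -0.3]
gripper_width: 0.0443
gripper_force: 1.0
```

Emit:
send_rows(steps=[{"dp":[0,-2,0],"roll":0,"jaw":50},{"dp":[0,-4,0],"roll":0,"jaw":50},{"dp":[0,-4,0],"roll":0,"jaw":50}])

```text
time_s: 9.3
tcp_pos: [0.4662, -0.3585, 0.0816]
eef_rot: [180.0, 0.0, -6.1]
contact_force: [0.0, -4.3, -2.4]
gripper_width: 0.0438
gripper_force: 2.2
```

Emit:
send_rows(steps=[{"dp":[0,-2,0],"roll":0,"jaw":50},{"dp":[0,-4,0],"roll":0,"jaw":50},{"dp":[0,-6,0],"roll":0,"jaw":50},{"dp":[0,-6,0],"roll":0,"jaw":50}])

```text
time_s: 9.8
tcp_pos: [0.4671, -0.3516, 0.0816]
eef_rot: [-180.0, -0.0, -6.1]
contact_force: [-0.3, 0.3, 0.3]
gripper_width: 0.0436
gripper_force: 0.0
```

Emit:
send_rows(steps=[{"dp":[0,-2,0],"roll":0,"jaw":50},{"dp":[0,-4,0],"roll":0,"jaw":50},{"dp":[0,-6,0],"roll":0,"jaw":50},{"dp":[0,-6,0],"roll":0,"jaw":50}])

```text
time_s: 10.3
tcp_pos: [0.4676, -0.346, 0.0816]
eef_rot: [180.0, 0.0, -6.1]
contact_force: [-0.1, -0.4, 0.7]
gripper_width: 0.0439
gripper_force: 0.1
```

Two clicks are done (free at 57.5 mm, fresh contact at 63 mm, both as expected). I push to the third crest gently.

Emit:
send_rows(steps=[{"dp":[0,-2,0],"roll":0,"jaw":50},{"dp":[0,-4,0],"roll":0,"jaw":50},{"dp":[0,-6,0],"roll":0,"jaw":50},{"dp":[0,-6,0],"roll":0,"jaw":50}])

```text
time_s: 10.8
tcp_pos: [0.4682, -0.3401, 0.0816]
eef_rot: [180.0, 0.0, -6.1]
contact_force: [-0.9, -2.2, -1.4]
gripper_width: 0.044
gripper_force: 1.2
```

Emit:
send_rows(steps=[{"dp":[0,-1,0],"roll":0,"jaw":50},{"dp":[0,-2,0],"roll":0,"jaw":50},{"dp":[0,-3,0],"roll":0,"jaw":50},{"dp":[0,-3,0],"roll":0,"jaw":50}])

```text
time_s: 11.3
tcp_pos: [0.4686, -0.3369, 0.0816]
eef_rot: [-180.0, -0.0, -6.1]
contact_force: [0.4, 0.1, -0.3]
gripper_width: 0.044
gripper_force: 0.0
```

Force fell to zero at 72.3 mm, so it jumped into the third click. I back off to centre and lift clear.

Emit:
send_rows(steps=[{"dp":[0,4,0],"roll":0,"jaw":50},{"dp":[0,9,0],"roll":0,"jaw":50},{"dp":[0,9,-15],"roll":0,"jaw":50},{"dp":[0,9,-45],"roll":0,"jaw":50},{"dp":[0,9,-90],"roll":0,"jaw":50}])

```text
time_s: 11.92
tcp_pos: [0.4668, -0.346, 0.1724]
eef_rot: [-180.0, 0.1, -6.1]
contact_force: [1.1, 0.2, 0.3]
gripper_width: 0.0437
gripper_force: 0.0
```

Emit:
send_rows(steps=[{"dp":[0,0,-20],"roll":0,"jaw":50},{"dp":[0,0,-30],"roll":0,"jaw":50},{"dp":[0,0,-30],"roll":0,"jaw":50}])

```text
time_s: 12.3
tcp_pos: [0.4677, -0.3462, 0.2022]
eef_rot: [180.0, -0.1, -6.1]
contact_force: [-0.0, -0.0, -0.2]
gripper_width: 0.0443
gripper_force: 0.0
```

```bash
python3 - <<'E'
from plant import r
from h import *
c=r.capture("wrist");cv2.imwrite("pics/w3.png",c["image"])
im=c["image"];K=np.array(c["K"]);R=cv2.Rodrigues(np.array(c["rvec"]))[0];C=-R.T@np.ravel(c["tvec"])
s=r.get_state();print(s["tcp_pos"],s["contact_force"],s["qd"].round(2))
b=np.radians(-6.1);o=np.array([.4678,-.3543])
for ce,st in blobs(orange(im),30):
    v=(ce-K[:2,2])/K[0,0];t=np.hypot(*v);d=R.T@np.r_[v/t*np.sin(t),np.cos(t)];X=C+d*(.095-C[2])/d[2]
    print(ce,X,"lever travel",(X[:2]-o)@[-np.sin(b),np.cos(b)]+.04)
E
```

```text
[ 0.46726849 -0.34593135  0.20125326] [ 0.68631556  1.10749479 -0.39390885] [-0.    0.93 -0.76 -0.18  0.14 -0.07]
[254.63485477 182.56846473] [ 0.47910093 -0.34659182  0.095     ] lever travel 0.04886541763738465
[255.02116402 204.62962963] [ 0.45892649 -0.34477096  0.095     ] lever travel 0.04853215069050333
```

View pics/w3.png

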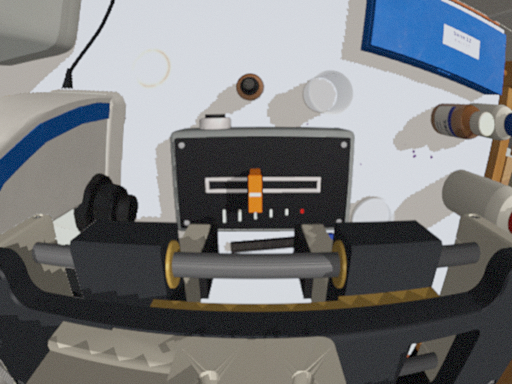

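The lever (255,193) stands in line with the third white mark from the red one, with a measured travel of about 48.7 mm against 48. Bottle, beaker, dish and pen are where they were, and the gripper is clear. I hand in.

```bash
python3 -c "
from plant import r
print(r.close_job())"
```

```text
the job is handed in; nothing more can be done
None
```

I pushed the lever to its closed stop (16 N, no further travel), then forward through three clicks. It was left resting in the third (measured travel about 48.7 mm, nominal 48), the gripper was clear, and the job was handed in after about 12 s; no verdict came back.

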